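Hang the brass padlock on the latched hook inside the service cabinet

ROBOT

A 6-joint arm with a two-finger parallel gripper is mounted at the origin on a cart in front of the work surface, level with it; the furniture and walls round the work are solid. World frame = base frame: x ahead of the robot, y to its left, z up, the work surface at z = 0. Lengths are in m, angles in rad, forces in N, time in s.
With the tool pointing down it reaches from about 0.35 to 0.85 m from the base axis. Payload 8.1 kg.
Tool frame: the origin (TCP) lies where the fingers leave the gripper's body, on its centre line; the fingertips stand 84 mm ahead of it and the grasp point (between the pads) lies 65 mm ahead of it; z points along the fingers, y is the line along which they close (so a half turn about z gives the same grasp; the last joint's range is limited). The gripper opens to 93 mm and grips with 3 to 60 N. Pads are 15 mm wide; open, the fingers measure 128 mm over their backs; the gripper's body (75 mm by 188 mm) begins 65 mm behind the grasp point.
Start: joints at [1.2, 0.13, 1.488, -0, 1.523, -0.085], TCP at [0.169, 0.576, 0.303] pointing down, gripper open.
Joint ranges: [-2.96, 2.96], [-0.89, 2.26], [0.02, 2.5], [-1.34, 4.48], [0, 2.73], [-2.66, 2.66]. Speed limits (rad/s): [2.39, 2.39, 2.79, 3.14, 3.14, 3.14].

INTERFACE

Orientations are given as a rotation vector (axis times angle).
In Python, from plant import robot gives the robot as it stands.
- The arm moves only by the shell command python3 -m jog 'ROWS' [FORCE]. ROWS is text: rows parted by semicolons, each of 5 numbers parted by spaces: the opening, from 0 (shut) to 1 (fully open), then the shift along the tool's x, y, z in m, then the turn about the tool's z in degrees. A call has 1 to 10 rows; each row shifts and turns the commanded pose from where the row before left it, along the tool's axes as they then stand; what a row does not reach is not made up. A row lasts 1/12 s, in which the tool goes at most 41.7 mm and 7.16 degrees, less where a joint would pass 70% of its speed; a pose out of reach is approached as far as the arm can. A call with a gripper value outside its range is refused whole. The fingers move at their own pace and stop on an object; FORCE is the grip in N (left out, the last holds). Time passes only in rows, so rows that do not move let the fingers close. It gives the time, the measured TCP pose, the force, the opening and the grip force at its end, in the units of the state.
- robot.read_state(): the state, without advancing time (a new reading comes with each control period).
- robot.read_camera(name): name is "side" or "top" or "wrist"; returns a dict with "color" (384x512x3 uint8, red, green, blue), "intrinsics" (3x3 intrinsics, pixels), "pose" (4x4, takes a point from camera to world coordinates); the wrist camera has in their place "tool_from_camera" (4x4, takes a point from camera to tool coordinates, whose origin is the TCP and whose axes are the flange's). Camera axes: x right, y down, z forward; pixel columns grow to the right and rows downward; lengths in m; the calibration is good to about 2 mm. A picture is of the moment at which its call begins: read the wrist's pose just before it. There is no depth.
- robot.close_job(): hands the job in; it is judged then, once.
The state is a dict: "t": time; "q": joint angles; "dq": joint speeds; "joint_torque": joint torques, N m; "tool_pos": TCP position; "orientation": TCP orientation; "force": force on the tool from outside, world axes, zero at the start; "wrist_torque": the same for the moment, N m; "opening": finger opening in m; "gripper_force": force on a finger pad.
Only numpy, scipy, OpenCV 4.12 (cv2) and the standard library are available. Lean on these libraries where they do the work, as an engineer would, in place of code of your own. Each camera call takes 0.05 s, during which the arm holds its last target. There are 200 camera calls.

TASK

Hang the brass padlock by its shackle on the hook inside the blue service cabinet: bring it in through the mouth in the top without touching the black-edged frame, slip the shackle over the hook's tip and press it gently down past the brass spring keeper until it lies fully home and the keeper has snapped shut above it. Then let go and slide the hatch fully shut. Leave the red padlock, the loose lock cylinder and the marker where they are.

Things in the scene. Friction and masses are not known exactly. Their poses are not given: they have to be found in the camera images.
- padlock: brass padlock standing upright on the desk, 0.18 to 0.29 kg; origin at the centre of its underside, z up. Body 24 (x) x 44 (y) x 40 mm high. The shackle, 6 mm round rod, stands in its y-z plane: two upright legs, 40 mm over the outside, 28 mm clear between them, joined by a bow with rounded corners (9 mm); top of the bow 98 mm, its underside 92 mm above the origin
- padlock_bow (a point): middle of the brass padlock's shackle bow, on the rod's centre line, 95 mm above its underside. Gripped across the two legs (closing along the padlock's y, above the body), the loop stays free for the hook
- cabinet: blue sheet-steel service cabinet, fixed on the desk, 224 (x) x 180 (y) x 150 mm high; origin at the centre of its underside, z up, -x is its front. The mouth is in the rear (+x) half of its top. Inside, under the mouth, it is open from x = -9 to +105 and y = -86 to +86 mm; floor at z = 8 mm. On the inner back wall (+x) a J-hook is clamped, its upturned tip at the front (-x)
- mouth (a point): centre of the mouth, level with the cabinet's top (z = 150 mm), cabinet's axes, 47 mm behind (+x) its origin. Clear opening 86 mm along x by 142 mm along y. The hatch's aluminium guides, 4 mm higher, run along x beside it, 79 mm to the left and right of this point; the end stop, 4 mm high, lies 54 mm behind it
- mouth_frame: the top plate round the mouth with its black rubber edging; origin and axes of the cabinet; must not be touched
- hook_home (a point): where the centre of a padlock's bow lies when home in the hook: 16 mm behind (+x) and 27 mm below the mouth's centre, cabinet's axes. This point is nominal: the hook is clamped anywhere up to 8 mm higher or lower, and that height is NOT measured, it must be felt. The hook is 6 mm steel rod in the x-z plane: its underside is 9 mm below the home point
- hook_tip (a point): nominal top of the hook's upturned tip, 10.5 mm in front (-x) of and 14 mm above the home point (same unmeasured height error as the hook). The bow must pass over it from the front, the tip going through the loop, then be pressed straight down between tip and shank (about 3.5 mm play either way along x). The shank's ears behind rise to 18 mm above the home point
- keeper (a joint): brass spring keeper that closes the hook's throat, lying 11 to 18 mm above the home point: 0 rad = shut; it swings down into the hook (to 1.25) when the bow is pressed on it with about 4 to 8 N, and springs shut above the bow by itself when the bow reaches the bottom of the hook, a hard stop
- hatch (a joint): sliding hatch on the cabinet's top: 0 m = shut over the mouth against its stop, 0.104 = parked over the front half; it slides along the cabinet's x, needs about 2 N and stays where it is left. 102 (x) x 156 (y) mm, underside 1 mm and top 4 mm above the cabinet's top; when shut its middle is over the mouth's middle
- hatch_handle (a point): middle of the top bar of the hatch's steel bow handle, over the hatch's middle: round bar 8 mm thick, 62 mm long along the cabinet's y, its centre 19 mm and its top 23 mm above the cabinet's top, free underneath. Can be pinched from above or pushed from its side
- padlock_steel: red padlock of the same shape and size, standing upright; bystander; origin at the centre of its underside
- lock_cylinder: brass lock cylinder lying on the desk, 26 x 73 x 17 mm; bystander; origin at the centre of its underside
- marker: white marker with black cap lying on the desk, 17 x 135 x 16 mm; bystander; origin at the centre of its underside

How it is judged:
On the way, in this order (a step that is already met when the one before it is completed fails the run):
1. the padlock's bow pushes the spring keeper in (value of joint keeper above 0.4 rad and contact force between padlock and cabinet above 0.5 N), for 0.05 s.
2. the padlock is pressed home in the hook, still held, and the keeper has snapped shut above it (value of joint keeper below 0.1 rad and z of padlock_bow in the frame of cabinet between 0.113 and 0.133 m and x of padlock_bow in the frame of cabinet between 0.055 and 0.071 m and y of padlock_bow in the frame of cabinet between -0.015 and 0.015 m and contact force between the fingers and padlock above 2 N), for 0.05 s.
3. the padlock is let go and hangs in the hook, the keeper shut, the hatch still open (value of joint keeper below 0.1 rad and z of padlock_bow in the frame of cabinet between 0.113 and 0.133 m and x of padlock_bow in the frame of cabinet between 0.055 and 0.071 m and y of padlock_bow in the frame of cabinet between -0.015 and 0.015 m and contact force between the fingers and padlock below 0.05 N and value of joint hatch above 0.08 m), for 0.2 s.
At the end, for the whole second after the job is handed in: The brass padlock hangs still and upright (20 deg), released, its bow home in the hook (8 mm along the cabinet's x, 15 mm along y, 10 mm in height of the nominal home point), the keeper shut above it (under 0.1 rad) and the hatch shut to within 4 mm (value of joint keeper below 0.1 rad and value of joint hatch below 0.004 m and z of padlock_bow in the frame of cabinet between 0.113 and 0.133 m and x of padlock_bow in the frame of cabinet between 0.055 and 0.071 m and y of padlock_bow in the frame of cabinet between -0.015 and 0.015 m and angle between padlock's own z axis and vertical below 0.35 rad and linear speed of padlock below 0.05 m/s); the robot touches nothing.
It fails at once if the frame of the mouth is touched by the robot or the padlock (over 1 N) (contact force between anything else and mouth_frame above 1 N).
It fails at once if the padlock is forced against the hook or cabinet with more than 18 N (contact force between padlock and cabinet above 18 N).
It fails at once if the red padlock, the lock cylinder or the marker is moved more than 15 mm (distance of any of padlock_steel, lock_cylinder, marker from where it was at the start of the episode above 0.015 m).
It also fails if it takes over 51 s, if anything falls off the work surface, if the arm or the gripper's body presses on something with over 40 N, if the wrist force passes 120 N, or if a joint passes its speed limit or range.

## Working session

There is one attempt and no reset: what is moved stays moved. The work goes in short steps, Python scripts to look and compute and a shell command to move; the robot and the scene stay as the last step left them, time stands still between calls to the robot, and variables do not carry over. Pictures are saved under pics/ and viewed, at most 13 in all, crops included, and the job is handed in when it is done.

```bash
mkdir -p pics
cat > h.py <<'E'
from plant import robot
import cv2,numpy as np
from scipy.spatial.transform import Rotation as R
def snap(n,f):
    s=robot.read_state(); c=robot.read_camera(n)
    cv2.imwrite('pics/'+f,c['color'][:,:,::-1])
    if 'pose' in c: T=np.array(c['pose'])
    else:
        W=np.eye(4);W[:3,:3]=R.from_rotvec(s['orientation']).as_matrix();W[:3,3]=s['tool_pos'];T=W@np.array(c['tool_from_camera'])
    np.savez('pics/'+f[:-4]+'.npz',K=c['intrinsics'],T=T)
def ray(f,u,v):
    d=np.load('pics/'+f+'.npz');r=d['T'][:3,:3]@np.linalg.solve(d['K'],[u,v,1.]);return d['T'][:3,3],r
def atz(f,u,v,z):
    o,r=ray(f,u,v);return o+r*(z-o[2])/r[2]
def proj(f,p):
    d=np.load('pics/'+f+'.npz');c=np.linalg.inv(d['T'])@np.append(p,1);x=d['K']@c[:3];return x[:2]/x[2]
E
python3 -c "
from h import *
snap('top','top.png');snap('side','side.png');s=robot.read_state();print(s)
for f in('top','side'):
  d=np.load('pics/'+f+'.npz');print(d['T'].round(3),d['K'])
a=cv2.imread('pics/top.png');cv2.imwrite('pics/top2.png',cv2.resize(a,(800,600),interpolation=2))
a=cv2.imread('pics/side.png');cv2.imwrite('pics/side2.png',cv2.resize(a,(800,600),interpolation=2))
"
```

```text
{'t': 0.1, 'q': array([ 1.19963810e+00,  1.31078065e-01,  1.48913079e+00, -3.95662789e-06,
        1.52300663e+00, -8.54041278e-02]), 'dq': array([ 1.09870728e-03,  1.98543876e-04, -3.27628334e-03,  2.00189379e-03,
       -1.70804788e-03, -8.80893101e-05]), 'joint_torque': array([ 1.01137637e-03, -5.61342931e+01, -4.93096232e+01,  7.69779319e-02,
        2.92220281e-02, -7.55425162e-07]), 'tool_pos': array([0.16897896, 0.57533644, 0.30181851]), 'orientation': array([-4.47283697e-01, -3.10922053e+00,  2.48412605e-03]), 'force': array([-0.4883059 , -0.7427011 ,  0.11853644]), 'wrist_torque': array([-0.05468675, -0.05004031,  0.01302597]), 'gripper_force': 0.0, 'opening': 0.09294403567011149}
[[-0.013 -0.991  0.134  0.424]
 [-1.     0.014  0.005 -0.041]
 [-0.007 -0.134 -0.991  0.957]
 [ 0.     0.     0.     1.   ]] [[363.18670529   0.         255.41707661]
 [  0.         363.18670529 186.38067054]
 [  0.           0.           1.        ]]
[[-0.995 -0.06   0.075  0.481]
 [-0.096  0.545 -0.833  0.698]
 [ 0.009 -0.836 -0.549  0.624]
 [ 0.     0.     0.     1.   ]] [[382.93106415   0.         252.09318877]
 [  0.         382.93106415 188.9516033 ]
 [  0.           0.           1.        ]]
```

View pics/top2.png

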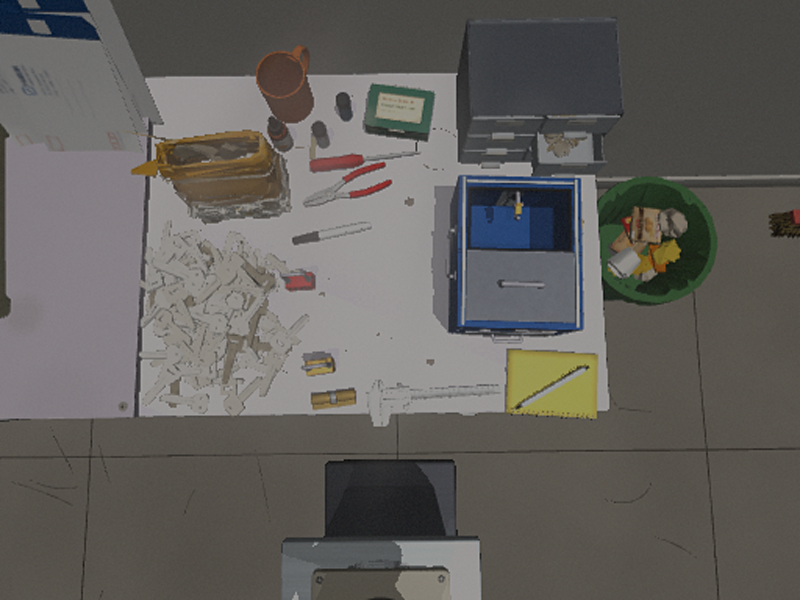

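View pics/side2.png

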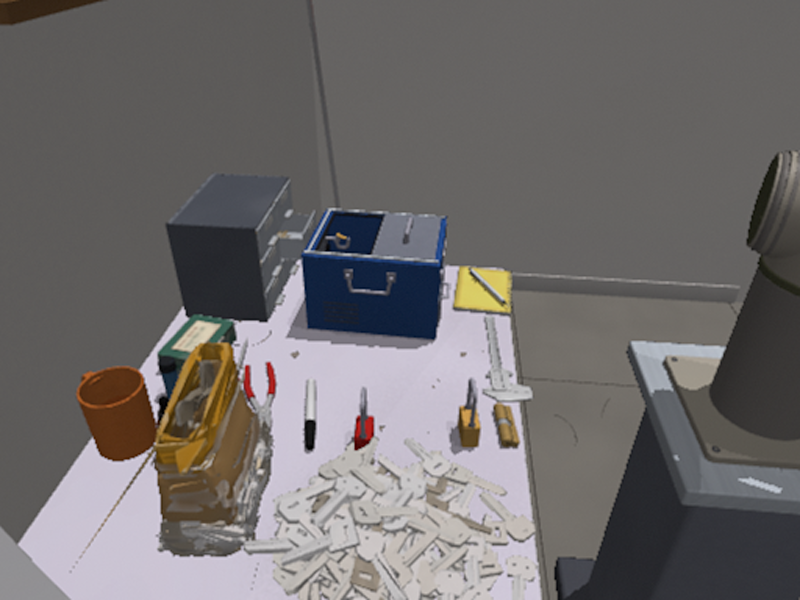

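The top view shows the brass padlock at about (318,363), the red one at (298,280), the cabinet at about (518,255) and the cylinder at (333,398), all in the 800-wide picture. Next I'll look at enlarged crops.

```bash
python3 -c "
from h import *
t=cv2.imread('pics/top.png');s=cv2.imread('pics/side.png')
def c(i,x,y,w,h,k): return cv2.resize(i[y:y+h,x:x+w],None,fx=k,fy=k,interpolation=cv2.INTER_CUBIC)
A=c(t,185,215,50,50,6);B=c(s,280,235,50,60,6);C=c(t,280,105,100,115,5)
im=np.zeros((600,800,3),np.uint8);im[:300,:300]=A;im[300:600,:300]=B[60:];im[:575,300:800]=C
cv2.imwrite('pics/comp.png',im)
"
```

```text
(no output)
```

View pics/comp.png

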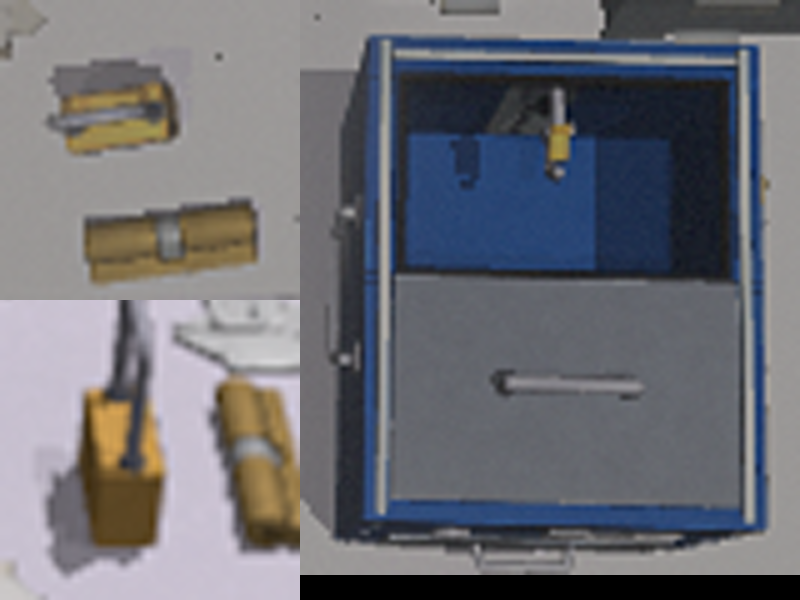

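```bash
python3 -c "
from h import *
A=lambda x,y:(185+(x-3)/6,215+(y-3)/6)
C=lambda x,y:(280+(x-302.5)/5,105+(y-2.5)/5)
print('body top');
for p in[(60,97),(162,83),(168,138),(70,153)]: print(atz('top',*A(*p),.04).round(4))
print('bow ends');
for p in[(50,123),(140,113)]: print(atz('top',*A(*p),.095).round(4))
print('cab z.15 corners')
for p in[(368,38),(757,45),(765,528),(364,523)]: print(atz('top',*C(*p),.15).round(4))
print('mouth edge')
for p in[(398,75),(731,80),(736,279),(393,275)]: print(atz('top',*C(*p),.15).round(4))
print('handle',[atz('top',*C(*p),.169).round(4) for p in[(503,383),(638,386)]])
print('tip',atz('top',*C(557,172),.137).round(4))
print('cyl',[atz('top',*A(*p),.012).round(4) for p in[(85,222),(255,203),(257,258),(92,280)]])
"
```

```text
body top
[0.4381 0.1179 0.04  ]
[0.4433 0.0753 0.04  ]
[0.4205 0.0727 0.04  ]
[0.4148 0.1135 0.04  ]
bow ends
[0.4272 0.1122 0.095 ]
[0.4306 0.0769 0.095 ]
cab z.15 corners
[ 0.7047 -0.126   0.15  ]
[ 0.6986 -0.3047  0.15  ]
[ 0.4765 -0.2959  0.15  ]
[ 0.4811 -0.1182  0.15  ]
mouth edge
[ 0.6868 -0.1393  0.15  ]
[ 0.6821 -0.2918  0.15  ]
[ 0.5891 -0.2891  0.15  ]
[ 0.5932 -0.1343  0.15  ]
handle [array([ 0.5403, -0.1789,  0.169 ]), array([ 0.5382, -0.2379,  0.169 ])]
tip [ 0.6434 -0.2131  0.137 ]
cyl [array([0.3853, 0.1116, 0.012 ]), array([0.3923, 0.0388, 0.012 ]), array([0.3692, 0.038 , 0.012 ]), array([0.3609, 0.1084, 0.012 ])]
```

```bash
cat >> h.py <<'E'
def go(target,yaw):
    """print shift in tool axes (before / after turning) to reach TCP target with tool y at yaw deg (mod 180)"""
    s=robot.read_state();M=R.from_rotvec(s['orientation']).as_matrix()
    y=np.degrees(np.arctan2(M[1,1],M[0,1]));t=-((yaw-y+90)%180-90)
    d=np.array(target)-s['tool_pos'];M2=M@R.from_euler('z',t,degrees=True).as_matrix()
    print('t %.2f'%s['t'],'pos',s['tool_pos'].round(4),'yaw %.2f turn %.2f'%(y,t),'tilt',M[:,2].round(4),'shift before',(M.T@d*1000).round(1),'after',(M2.T@d*1000).round(1),'F',s['force'].round(1),'op',round(s['opening'],4),'gf',s['gripper_force'])
E
python3 -c "
from h import *
go([.4289,.0946,.30],96.9)"
```

```text
t 0.10 pos [0.169  0.5753 0.3018] yaw 73.63 turn -23.27 tilt [-6.0e-04 -1.5e-03 -1.0e+00] shift before [-384.9 -388.     2.4] after [-200.3 -508.5    2.4] F [-0.5 -0.7  0.1] op 0.0929 gf 0.0
```

```bash
python3 -m jog '1 0 0 0 -5.82;1 0 0 0 -5.82;1 0 0 0 -5.82;1 0 0 0 -5.82;1 -.008 -.02 0 0;1 -.012 -.03 0 0;1 -.012 -.03 0 0;1 -.012 -.03 0 0;1 -.012 -.03 0 0;1 -.012 -.03 0 0' && python3 -m jog '1 -.012 -.03 0 0;1 -.012 -.03 0 0;1 -.012 -.03 0 0;1 -.012 -.03 0 0;1 -.012 -.03 0 0;1 -.012 -.03 0 0;1 -.012 -.03 0 0;1 -.012 -.03 0 0;1 -.012 -.03 0 0;1 -.012 -.03 0 0' && python3 -m jog '1 -.012 -.03 0 0;1 -.008 -.02 0 0;1 0 0 0 0;1 0 0 0 0' && python3 -c "
from h import *
snap('wrist','w1.png');a=cv2.imread('pics/w1.png');cv2.imwrite('pics/w1b.png',cv2.resize(a,(800,600),interpolation=2))
go([.4289,.0946,.30],96.9)
for p in [(.4292,.0946,.04),(.4289,.0946,.098)]: print(proj('w1',p)*800/512)"
```

```text
t: 0.93
tool_pos: [0.2573, 0.4136, 0.3022]
orientation: [0.19, -3.135, 0.001]
force: [0.4, -0.8, 0.9]
opening: 0.0929
gripper_force: 0.0
t: 1.77
tool_pos: [0.4125, 0.1301, 0.3025]
orientation: [0.189, -3.136, -0.0]
force: [0.1, -0.7, 0.9]
opening: 0.093
gripper_force: 0.0
t: 2.1
tool_pos: [0.4382, 0.0837, 0.3023]
orientation: [0.185, -3.135, -0.0]
force: [0.9, 1.1, 0.1]
opening: 0.0926
gripper_force: 0.0
t 2.15 pos [0.4378 0.0845 0.3023] yaw 96.83 turn -0.07 tilt [-1.1e-03  4.0e-04 -1.0e+00] shift before [ 7.7 11.1  2.3] after [ 7.7 11.1  2.3] F [-0.2  0.7 -0.1] op 0.0929 gf 0.0
[420.15701418 264.17515524]
[423.06629157 277.62607043]
```

View pics/w1b.png

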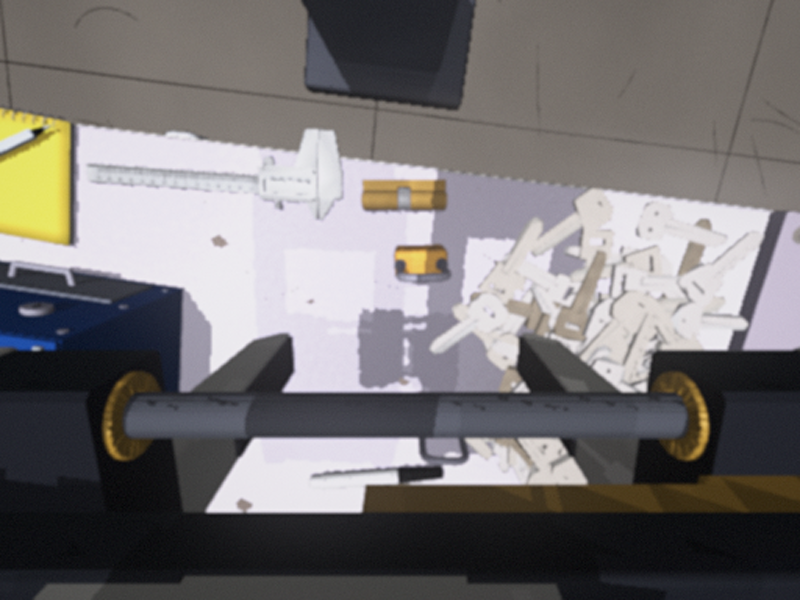

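The wrist view shows the brass padlock's body at about (421,258) and its bow at about (422,275). Both match the prediction to 1–2 px and lie square to the fingers, so I'll move over it and descend.

```bash
python3 -m jog '1 .004 .0055 0 0;1 .0037 .0056 .01 0;1 0 0 .025 0;1 0 0 .025 0;1 0 0 .025 0;1 0 0 .025 0;1 0 0 .02 0;1 0 0 .015 0;1 0 0 .01 0;1 0 0 0 0' && python3 -m jog '1 0 0 0 0' && python3 -c "
from h import *
go([.4289,.0946,.142],96.9)
snap('side','s2.png');a=cv2.imread('pics/s2.png');u,v=proj('s2',(.429,.095,.08)).astype(int);print(u,v)
cv2.imwrite('pics/s2b.png',cv2.resize(a[v-50:v+50,u-60:u+60],None,fx=5,fy=5,interpolation=2))"
```

```text
t: 2.98
tool_pos: [0.4268, 0.0955, 0.145]
orientation: [0.192, -3.131, -0.0]
force: [-1.4, -0.3, -0.4]
opening: 0.0931
gripper_force: 0.0
t: 3.07
tool_pos: [0.4285, 0.0953, 0.1475]
orientation: [0.191, -3.135, -0.0]
force: [-0.4, 0.7, 0.7]
opening: 0.0929
gripper_force: 0.0
t 3.07 pos [0.4285 0.0953 0.1475] yaw 96.98 turn 0.08 tilt [-0.001 -0.    -1.   ] shift before [-0.3 -0.7  5.5] after [-0.3 -0.7  5.5] F [-0.4  0.7  0.7] op 0.0929 gf 0.0
302 250
```

View pics/s2b.png

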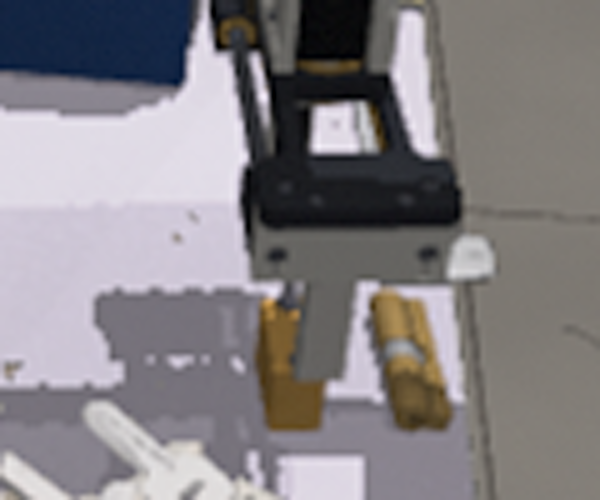

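```bash
python3 -c "
from h import *
o=np.array([242,200])
for n,p in dict(fingerin=(.4285,.1415,.0635),fingerback=(.4285,.159,.0635),bodyfrontbot=(.4265,.1165,0),leg=(.4272,.1115,.045),bodybackbot=(.4313,.073,0)).items(): print(n,(proj('s2',p)-o)*5)
# x of the body at front-bottom edge corners seen (268,427),(320,428)
for p in[(268,427),(320,428)]: print(atz('s2',242+p[0]/5,200+p[1]/5,0).round(4))
"
```

```text
fingerin [302.01607696 364.03446271]
fingerback [302.61867608 396.45961933]
bodyfrontbot [293.9856872  427.88027449]
leg [300.60519094 343.75450128]
bodybackbot [282.25712504 353.75556234]
[0.4376 0.1172 0.    ]
[0.4154 0.1154 0.    ]
```

The side view shows the finger (crop 322,378) level with the legs. Its offset is explained by the 7° yaw, so I'll lower 5.5 mm and grip.

```bash
python3 -m jog '1 -.0003 -.0007 .0055 0;1 0 0 0 0;.25 0 0 0 0;.25 0 0 0 0;.25 0 0 0 0;.25 0 0 0 0;.25 0 0 0 0;.25 0 0 0 0;.25 0 0 0 0;.25 0 0 0 0' 40 &&  python3 -m jog '.25 0 0 0 0;.25 0 0 0 0;.25 0 0 0 0;.25 0 0 0 0;.25 0 0 0 0;.25 0 0 0 0' && python3 -c "
from h import *
go([.4289,.0946,.142],96.9)"
```

```text
t: 3.95
tool_pos: [0.4295, 0.0939, 0.1422]
orientation: [0.189, -3.136, -0.0]
force: [-0.1, -0.9, 0.2]
opening: 0.0444
gripper_force: 0.0
t: 4.45
tool_pos: [0.4295, 0.0939, 0.1422]
orientation: [0.189, -3.136, 0.0]
force: [0.2, -0.7, 0.2]
opening: 0.0389
gripper_force: 39.9
t 4.45 pos [0.4295 0.0939 0.1422] yaw 96.91 turn 0.01 tilt [-1.e-04 -0.e+00 -1.e+00] shift before [0.5 0.8 0.2] after [0.5 0.8 0.2] F [ 0.2 -0.7  0.2] op 0.0389 gf 39.91826553829014
```

```bash
python3 -m jog '.25 0 0 -.01 0;.25 0 0 -.02 0;.25 0 0 -.025 1.5;.25 0 0 -.025 1.5;.25 0 0 -.025 1.5;.25 0 0 -.025 1.5;.25 0 0 -.025 1.5;.25 0 0 -.025 1.5;.25 0 0 -.02 0;.25 0 0 -.008 0' && python3 -c "
from h import *
go([.6182,-.2122,.35],87.94)
snap('wrist','w2.png');a=cv2.imread('pics/w2.png');cv2.imwrite('pics/w2b.png',cv2.resize(a[90:330,150:400],None,fx=2.4,fy=2.4,interpolation=2))
d=np.load('pics/w2.npz');s=robot.read_state();M=R.from_rotvec(s['orientation']).as_matrix()
for n,p in dict(bow=(0,0,.044),top=(0,0,.102),corner=(.012,.022,.102),c2=(-.012,.022,.102),c3=(-.012,-.022,.102),c4=(.012,-.022,.102)).items(): print(n,(proj('w2',s['tool_pos']+M@p)-[150,90])*2.4)"
```

```text
t: 5.28
tool_pos: [0.4302, 0.0939, 0.3543]
orientation: [0.057, 3.136, 0.001]
force: [-0.3, 0.8, -1.4]
opening: 0.039
gripper_force: 39.9
t 5.28 pos [0.4302 0.0939 0.3543] yaw 87.90 turn -0.04 tilt [ 4.9e-03  4.0e-04 -1.0e+00] shift before [-199.1 -299.     5.1] after [-198.9 -299.2    5.1] F [-0.3  0.8 -1.4] op 0.039 gf 39.91369410417974
bow [263.51286113 396.01697101]
top [263.3193425  303.92038724]
corner [338.39863034 265.09589288]
c2 [336.24229576 341.59211389]
c3 [190.43458131 341.61006281]
c4 [188.24933762 265.1395017 ]
```

View pics/w2b.png

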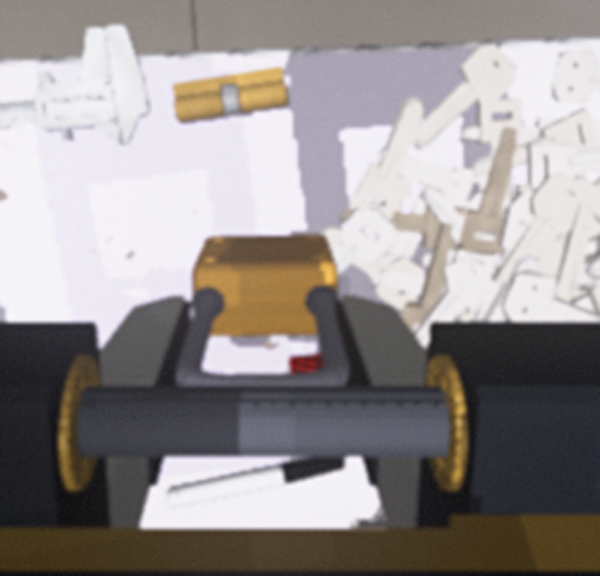

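Padlock is held squarely: body top edges at y≈264 and 334, bow at y≈380, so it sits about 1.3 mm to tool +x (world −x). Next I'll check the clearance to the drawer unit behind the cabinet.

```bash
python3 -c "
from h import *
print('tool_from_cam',np.array(robot.read_camera('wrist')['tool_from_camera']).round(3)[:3,3])
k=512/800
print('drawer unit front base',[atz('top',u*k,v*k,0).round(3) for u,v in[(462,165),(535,178),(605,172)]])
for z in(.1,.2,.25): print(z,atz('top',470*k,18*k,z).round(3), atz('top',467*k,116*k,z).round(3),atz('top',605*k,165*k,z).round(3))
print('side: top front corners',[atz('side',u*k,v*k,z).round(3) for u,v in [(290,180),(240,230),(170,222)] for z in (.2,.25)])
print('side front base',atz('side',262*k,316*k,0).round(3))
"
```

```text
tool_from_cam [ 0.065 -0.    -0.082]
drawer unit front base [array([ 0.775, -0.149,  0.   ]), array([ 0.75 , -0.276,  0.   ]), array([ 0.759, -0.399,  0.   ])]
0.1 [ 0.987 -0.158  0.1  ] [ 0.819 -0.148  0.1  ] [ 0.735 -0.362  0.1  ]
0.2 [ 0.921 -0.144  0.2  ] [ 0.773 -0.136  0.2  ] [ 0.699 -0.324  0.2  ]
0.25 [ 0.889 -0.138  0.25 ] [ 0.75  -0.129  0.25 ] [ 0.681 -0.306  0.25 ]
side: top front corners [array([ 0.764, -0.305,  0.2  ]), array([ 0.73 , -0.186,  0.25 ]), array([ 0.792, -0.101,  0.2  ]), array([ 0.756, -0.007,  0.25 ]), array([ 0.91 , -0.116,  0.2  ]), array([ 0.859, -0.02 ,  0.25 ])]
side front base [ 0.796 -0.155  0.   ]
```

```bash
python3 -m jog '.25 -.006 -.009 0 0;.25 -.012 -.018 0 0;.25 -.018 -.027 0 0;.25 -.02 -.03 0 0;.25 -.02 -.03 0 0;.25 -.02 -.03 0 0;.25 -.02 -.03 0 0;.25 -.02 -.03 0 0;.25 -.02 -.03 0 0;.25 -.018 -.027 0 0' && python3 -m jog '.25 -.014 -.02 0 0;.25 -.008 -.012 0 0;.25 -.004 -.006 0 0;.25 0 0 0 0;.25 0 0 0 0' && python3 -c "
from h import *
go([.6195,-.2122,.210],87.94)
snap('side','s3.png');a=cv2.imread('pics/s3.png');cv2.imwrite('pics/s3b.png',cv2.resize(a[60:230,150:350],None,fx=3.5,fy=3.5,interpolation=2))"
```

```text
t: 6.22
tool_pos: [0.5938, -0.1761, 0.347]
orientation: [-0.058, -3.137, -0.002]
force: [0.2, -0.3, -2.0]
opening: 0.0389
gripper_force: 39.9
t: 6.63
tool_pos: [0.6179, -0.2122, 0.3484]
orientation: [-0.058, -3.138, -0.002]
force: [0.5, 0.2, -1.9]
opening: 0.0388
gripper_force: 39.9
t 6.63 pos [ 0.6179 -0.2122  0.3484] yaw 87.89 turn -0.05 tilt [-0.0026  0.0013 -1.    ] shift before [-2.000e+00 -1.000e-01  1.384e+02] after [-2.000e+00 -1.000e-01  1.384e+02] F [ 0.5  0.2 -1.9] op 0.0388 gf 39.91296957246959
```

View pics/s3b.png

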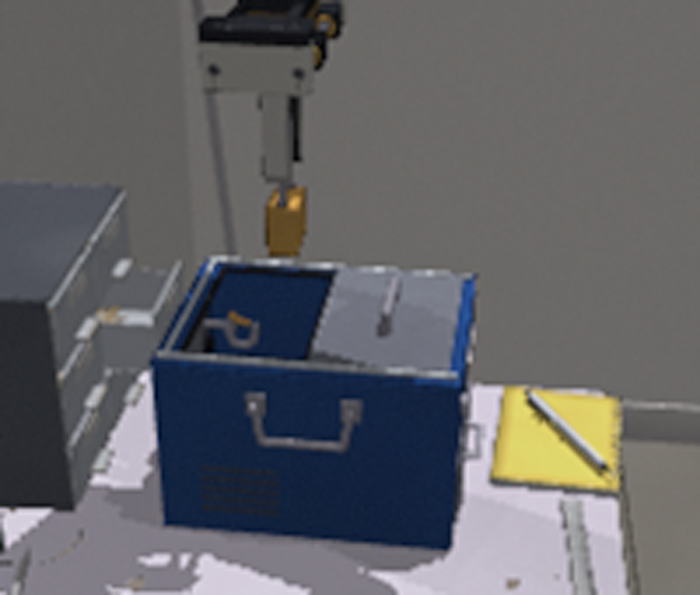

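The side view shows the padlock hanging above the open mouth, with the hook at about (240,335) in the crop and the hatch parked clear. Going in.

```bash
python3 -m jog '.25 -.001 0 .01 0;.25 -.001 0 .02 0;.25 0 0 .02 0;.25 0 0 .02 0;.25 0 0 .02 0;.25 0 0 .018 0;.25 0 0 .015 0;.25 0 0 .012 0;.25 0 0 .006 0;.25 0 0 0 0' && python3 -m jog '.25 0 0 0 0;.25 0 0 0 0' && python3 -c "
from h import *
k=3.5
for v in (345,349,353): 
  o,r=ray('s3',150+240/k,60+v/k); print(v,(o+r*(-.2128-o[1])/r[1]).round(4))
go([.6548,-.2135,.1995],87.94)"
```

```text
t: 7.52
tool_pos: [0.6196, -0.2114, 0.2073]
orientation: [-0.056, -3.138, -0.002]
force: [-0.6, 0.3, -2.7]
opening: 0.0389
gripper_force: 39.9
t: 7.68
tool_pos: [0.6211, -0.2124, 0.2107]
orientation: [0.057, 3.139, -0.001]
force: [0.1, 0.2, -2.2]
opening: 0.0393
gripper_force: 39.9
345 [ 0.6566 -0.2128  0.1165]
349 [ 0.6567 -0.2128  0.1129]
353 [ 0.6569 -0.2128  0.1093]
t 7.68 pos [ 0.6211 -0.2124  0.2107] yaw 87.91 turn -0.03 tilt [ 2.e-03 -9.e-04 -1.e+00] shift before [-33.7   0.2  11.3] after [-33.7   0.1  11.3] F [ 0.1  0.2 -2.2] op 0.0393 gf 39.91374964825809
```

```bash
python3 -m jog '.25 0 0 .006 0;.25 0 0 .004 0;.25 0 0 0 0;.25 0 0 0 0' && python3 -c "
from h import *
go([.6548,-.2135,.1995],87.94)
for i in range(2): robot.read_camera('top');go([.6548,-.2135,.1995],87.94)"
```

```text
t: 8.02
tool_pos: [0.6203, -0.2122, 0.1988]
orientation: [-0.057, -3.14, -0.0]
force: [-0.3, -0.0, -2.5]
opening: 0.0391
gripper_force: 39.9
t 8.02 pos [ 0.6203 -0.2122  0.1988] yaw 87.90 turn -0.04 tilt [-7.e-04  3.e-04 -1.e+00] shift before [-34.6  -0.   -0.8] after [-34.6  -0.   -0.8] F [-0.3 -0.  -2.5] op 0.0391 gf 39.91370583884418
t 8.07 pos [ 0.6204 -0.2123  0.1991] yaw 87.90 turn -0.04 tilt [-3.e-04  1.e-04 -1.e+00] shift before [-34.4   0.1  -0.4] after [-34.4   0.   -0.4] F [-0.5 -0.4 -2.5] op 0.0389 gf 39.91374886594713
t 8.12 pos [ 0.6205 -0.2123  0.1993] yaw 87.90 turn -0.04 tilt [-0.  0. -1.] shift before [-34.3   0.1  -0.2] after [-34.3   0.1  -0.2] F [-1.7 -0.3 -2.1] op 0.0392 gf 39.91375579498708
```

```bash
python3 -m jog '.25 -.003 0 0 0;.25 -.005 0 0 0;.25 -.005 0 0 0;.25 -.005 0 0 0;.25 -.005 0 0 0;.25 -.005 0 0 0;.25 -.004 0 0 0;.25 -.0024 0 0 0;.25 0 0 0 0;.25 0 0 0 0' && python3 -m jog '.25 0 0 0 0;.25 0 0 0 0' && python3 -c "
from h import *
go([.6548,-.2135,.1995],87.94)
snap('side','s4.png');a=cv2.imread('pics/s4.png');cv2.imwrite('pics/s4b.png',cv2.resize(a[110:180,190:260],None,fx=8,fy=8,interpolation=2))"
```

```text
t: 8.95
tool_pos: [0.6549, -0.2135, 0.1991]
orientation: [-0.057, -3.141, -0.0]
force: [0.4, -0.4, -1.9]
opening: 0.0388
gripper_force: 39.9
t: 9.12
tool_pos: [0.6547, -0.2136, 0.1992]
orientation: [-0.058, -3.141, -0.0]
force: [0.1, 0.3, -2.2]
opening: 0.0391
gripper_force: 39.9
t 9.12 pos [ 0.6547 -0.2136  0.1992] yaw 87.90 turn -0.04 tilt [-2.e-04  0.e+00 -1.e+00] shift before [-0.1  0.1 -0.3] after [-0.1  0.1 -0.3] F [ 0.1  0.3 -2.2] op 0.0391 gf 39.913739478215575
```

View pics/s4b.png

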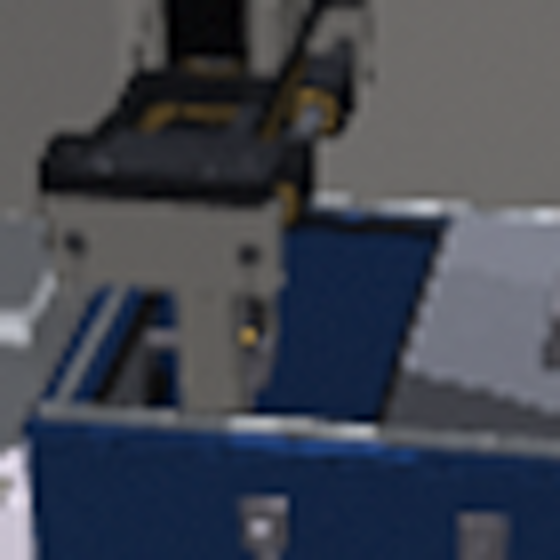

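The finger hides the bow, but the hook tip and keeper show just in front of it at about (248,335). There is no contact force, so I'll press down gently.

```bash
python3 -m jog '.25 0 0 .002 0;.25 0 0 .002 0;.25 0 0 .001 0;.25 0 0 0 0' && python3 -m jog '.25 0 0 .002 0;.25 0 0 .002 0;.25 0 0 .001 0;.25 0 0 0 0'
```

```text
t: 9.5
tool_pos: [0.6546, -0.2135, 0.1936]
orientation: [-0.057, -3.14, -0.0]
force: [0.4, 0.2, -1.9]
opening: 0.0393
gripper_force: 39.9
t: 9.83
tool_pos: [0.6552, -0.2137, 0.19]
orientation: [0.057, 3.14, -0.001]
force: [-0.5, 0.5, 3.0]
opening: 0.0393
gripper_force: 39.9
```

```bash
python3 -m jog '.25 0 0 .0015 0;.25 0 0 0 0' && python3 -m jog '.25 0 0 .0015 0;.25 0 0 0 0'
```

```text
t: 10.0
tool_pos: [0.655, -0.2138, 0.1885]
orientation: [0.057, 3.14, -0.001]
force: [-2.0, 1.4, 4.1]
opening: 0.0389
gripper_force: 39.9
t: 10.17
tool_pos: [0.6547, -0.2138, 0.1865]
orientation: [-0.058, -3.141, 0.001]
force: [-3.1, -0.5, 3.3]
opening: 0.0394
gripper_force: 39.9
```

```bash
python3 -m jog '.25 0 0 .0015 0;.25 0 0 0 0'
```

```text
t: 10.33
tool_pos: [0.6545, -0.2136, 0.1844]
orientation: [-0.058, -3.14, -0.0]
force: [-2.8, -0.3, 1.8]
opening: 0.0389
gripper_force: 39.9
```

```bash
python3 -m jog '.25 0 0 .0015 0;.25 0 0 0 0' && python3 -m jog '.25 0 0 .0015 0;.25 0 0 0 0'&& python3 -m jog '.25 0 0 .0015 0;.25 0 0 0 0'
```

```text
t: 10.5
tool_pos: [0.6544, -0.2135, 0.1825]
orientation: [-0.057, -3.14, -0.0]
force: [-3.1, 0.8, 1.2]
opening: 0.039
gripper_force: 39.9
t: 10.67
tool_pos: [0.6545, -0.2135, 0.181]
orientation: [-0.057, -3.14, -0.001]
force: [-2.8, -0.5, 1.8]
opening: 0.0391
gripper_force: 39.9
t: 10.83
tool_pos: [0.6546, -0.2134, 0.1795]
orientation: [-0.057, -3.14, -0.001]
force: [-3.2, -0.1, 0.1]
opening: 0.0394
gripper_force: 39.9
```

```bash
python3 -m jog '.25 0 0 .0015 0;.25 0 0 0 0' && python3 -m jog '.25 0 0 .0015 0;.25 0 0 0 0'
```

```text
t: 11.0
tool_pos: [0.6547, -0.2135, 0.1782]
orientation: [-0.057, -3.14, -0.0]
force: [-3.9, -0.3, -0.2]
opening: 0.0393
gripper_force: 39.9
t: 11.17
tool_pos: [0.6546, -0.2135, 0.1766]
orientation: [-0.057, -3.14, -0.0]
force: [-4.0, -0.1, -1.3]
opening: 0.0391
gripper_force: 39.9
```

```bash
python3 -m jog '.25 0 0 .0015 0;.25 0 0 0 0' && python3 -m jog '.25 0 0 .0015 0;.25 0 0 0 0'
```

```text
t: 11.33
tool_pos: [0.6544, -0.2133, 0.1747]
orientation: [-0.057, -3.14, -0.001]
force: [-0.4, 0.7, -3.4]
opening: 0.0388
gripper_force: 39.9
t: 11.5
tool_pos: [0.6551, -0.2134, 0.1739]
orientation: [0.057, 3.141, 0.0]
force: [-0.2, -0.2, -2.4]
opening: 0.0388
gripper_force: 39.9
```

```bash
python3 -m jog '.25 0 0 .0012 0;.25 0 0 0 0'
```

```text
t: 11.67
tool_pos: [0.655, -0.2135, 0.1729]
orientation: [0.057, 3.141, -0.0]
force: [-0.4, -0.1, -2.9]
opening: 0.039
gripper_force: 39.9
```

```bash
python3 -m jog '.25 0 0 .001 0;.25 0 0 0 0'
```

```text
t: 11.83
tool_pos: [0.6551, -0.2136, 0.1725]
orientation: [0.057, 3.14, -0.0]
force: [-0.8, 0.9, 0.4]
opening: 0.0391
gripper_force: 39.9
```

```bash
python3 -m jog '.25 0 0 .001 0;.25 0 0 0 0'
```

```text
t: 12.0
tool_pos: [0.6553, -0.2136, 0.1723]
orientation: [0.057, 3.14, -0.001]
force: [-2.6, 1.2, 5.7]
opening: 0.0388
gripper_force: 39.9
```

Hard stop felt at TCP z 0.172 (bow about 0.125), and the keeper's side force vanished when it snapped. I'll ease off, let go and rise.

```bash
python3 -m jog '.25 0 0 -.0012 0;.25 0 0 0 0;.25 0 0 0 0;.65 0 0 0 0;.65 0 0 0 0;.65 0 0 0 0;.65 0 0 0 0;.65 0 0 0 0;.65 0 0 0 0;.65 0 0 0 0' && python3 -m jog '.65 0 0 -.004 0;.65 0 0 -.01 0;.65 0 0 -.02 0;.65 0 0 -.02 0;.65 0 0 -.02 0;.65 0 0 -.02 0;.65 0 0 -.01 0;.65 0 0 0 0;.65 0 0 0 0' && python3 -c "
from h import *
h=np.array([.5393,-.2084])
go([h[0],h[1],.2734],87.94)
snap('side','s5.png');a=cv2.imread('pics/s5.png');cv2.imwrite('pics/s5b.png',cv2.resize(a[110:180,180:280],None,fx=7,fy=7,interpolation=2))"
```

```text
t: 12.83
tool_pos: [0.6548, -0.2135, 0.1722]
orientation: [-0.057, -3.141, -0.0]
force: [1.0, 0.0, 0.8]
opening: 0.0604
gripper_force: 0.0
t: 13.58
tool_pos: [0.6552, -0.2137, 0.277]
orientation: [0.057, 3.14, -0.001]
force: [0.1, -0.3, 0.3]
opening: 0.0603
gripper_force: 0.0
t 13.58 pos [ 0.6552 -0.2137  0.277 ] yaw 87.91 turn -0.03 tilt [ 1.5e-03 -7.0e-04 -1.0e+00] shift before [116.    1.    3.4] after [116.    1.1   3.4] F [ 0.1 -0.3  0.3] op 0.0603 gf 0.0
```

View pics/s5b.png

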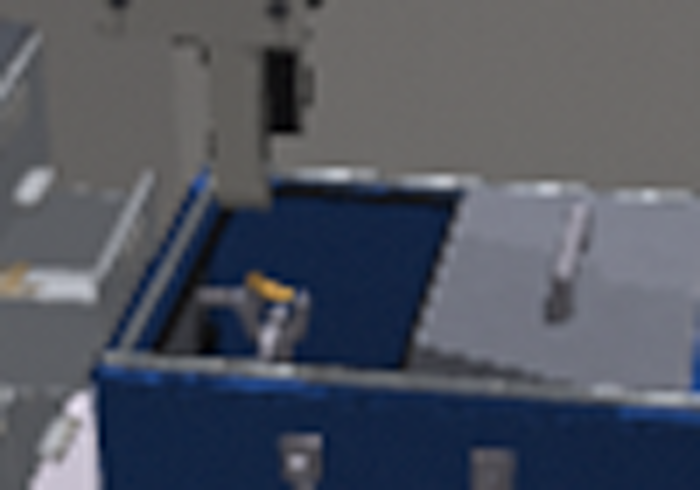

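The side view shows the bow lying in the hook with the brass keeper closed above it at about (270,288), and the hatch still parked. Next I'll push the hatch handle from the front with closed fingers.

```bash
python3 -m jog '0 .01 0 0 0;0 .018 0 0 0;0 .022 0 0 0;0 .022 0 0 0;0 .022 0 0 0;0 .02 .001 0 0;0 .016 0 0 0;0 .012 0 0 0;0 0 0 0 0;0 0 0 0 0' && python3 -m jog '0 0 0 .008 0;0 0 0 .012 0;0 0 0 .01 0;0 0 0 .003 0;0 0 0 0 0;0 0 0 0 0;0 0 0 0 0' && python3 -c "
from h import *
go([.6257,-.2125,.244],87.94)
snap('side','s6.png');a=cv2.imread('pics/s6.png');cv2.imwrite('pics/s6b.png',cv2.resize(a[90:190,180:300],None,fx=6,fy=6,interpolation=2))"
```

```text
t: 14.47
tool_pos: [0.5123, -0.2072, 0.2749]
orientation: [-0.058, -3.139, -0.001]
force: [0.9, -0.8, 0.2]
opening: 0.0012
gripper_force: 0.0
t: 15.05
tool_pos: [0.5132, -0.2074, 0.2435]
orientation: [0.057, 3.141, -0.0]
force: [0.7, 0.4, 0.4]
opening: 0.0008
gripper_force: 0.0
t 15.05 pos [ 0.5132 -0.2074  0.2435] yaw 87.91 turn -0.03 tilt [ 3.e-04 -2.e-04 -1.e+00] shift before [-112.6   -1.    -0.5] after [-112.6   -1.    -0.5] F [0.7 0.4 0.4] op 0.0008 gf 0.0
```

View pics/s6b.png

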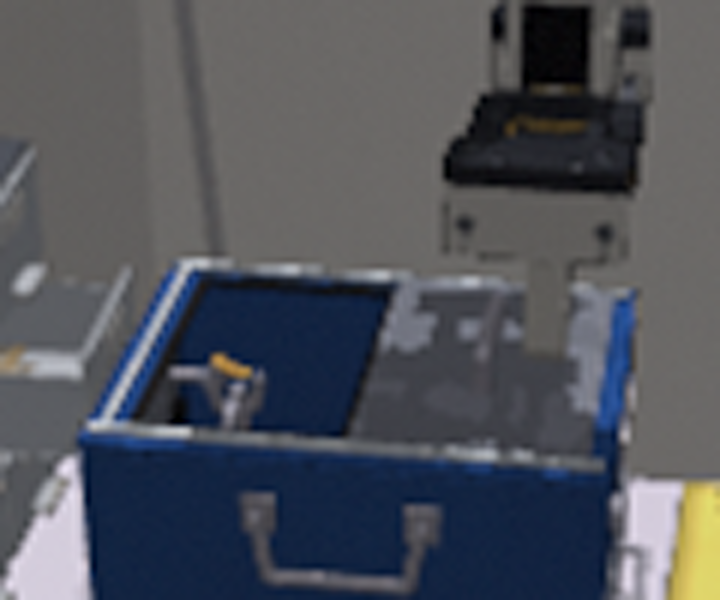

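The closed finger (tip about 545,350) is in front of the handle (about 492,350). Pushing now.

```bash
python3 -m jog '0 -.004 0 0 0;0 -.006 0 0 0;0 -.01 0 0 0;0 -.01 0 0 0;0 -.01 0 0 0;0 -.01 0 0 0;0 -.01 0 0 0;0 -.01 0 0 0;0 -.01 0 0 0;0 -.01 0 0 0' && python3 -m jog '0 -.006 0 0 0;0 -.004 0 0 0;0 -.003 0 0 0;0 -.002 0 0 0;0 -.002 0 0 0;0 0 0 0 0'
```

```text
t: 15.93
tool_pos: [0.6038, -0.2108, 0.2436]
orientation: [0.058, 3.141, -0.001]
force: [-1.9, -1.2, 0.5]
opening: 0.0003
gripper_force: 1.0
t: 16.43
tool_pos: [0.6201, -0.2112, 0.2432]
orientation: [0.057, 3.141, 0.0]
force: [0.4, 0.6, 0.4]
opening: 0.0006
gripper_force: 0.0
```

```bash
python3 -m jog '0 -.002 0 0 0;0 -.002 0 0 0;0 0 0 0 0' && python3 -m jog '0 -.002 0 0 0;0 0 0 0 0' && python3 -m jog '0 -.0015 0 0 0;0 0 0 0 0'
```

```text
t: 16.68
tool_pos: [0.624, -0.2114, 0.2432]
orientation: [-0.057, -3.141, -0.0]
force: [-1.4, 0.0, 1.3]
opening: 0.0001
gripper_force: 0.3
t: 16.85
tool_pos: [0.6246, -0.2114, 0.2431]
orientation: [-0.058, -3.137, -0.001]
force: [-10.9, 0.2, 5.2]
opening: 0.0005
gripper_force: 5.4
t: 17.02
tool_pos: [0.6249, -0.2115, 0.2431]
orientation: [-0.058, -3.134, -0.002]
force: [-18.4, 2.6, 9.0]
opening: 0.0006
gripper_force: 9.2
```

The hard stop came where expected, so the hatch is shut. Backing off, rising and checking.

```bash
python3 -m jog '0 .004 0 0 0;0 .008 0 0 0;0 .004 0 -.005 0;0 0 0 -.02 0;0 0 0 -.025 0;0 0 0 -.02 0;0 0 0 -.01 0;0 0 0 0 0;0 0 0 0 0;0 0 0 0 0' && python3 -c "
from h import *
print(robot.read_state()['force'])
snap('side','s7.png');a=cv2.imread('pics/s7.png');cv2.imwrite('pics/s7b.png',cv2.resize(a[90:250,130:350],None,fx=3.5,fy=3.5,interpolation=2))
"
```

```text
t: 17.85
tool_pos: [0.6109, -0.2108, 0.3215]
orientation: [-0.057, -3.139, -0.001]
force: [-0.7, -0.3, -0.1]
opening: 0.0007
gripper_force: 0.0
[-0.70427018 -0.26676743 -0.08591407]
```

View pics/s7b.png

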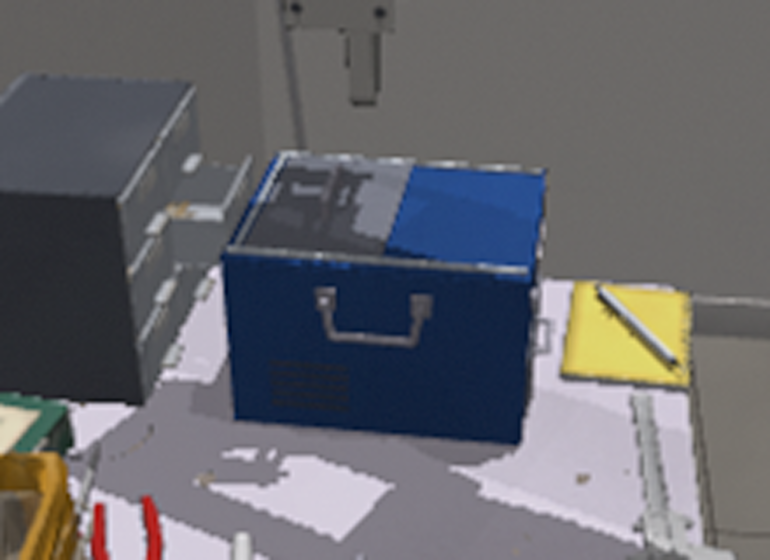

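The hatch covers the mouth against its stop and the robot is clear, so I'm handing in.

```bash
python3 -c "
from plant import robot
print(robot.close_job())"
```

```text
the job is handed in; nothing more can be done
None
```

The job is handed in at about 18 s, with no verdict returned: the brass padlock was pressed home and let go, the keeper looked shut above it in the side view, the hatch was slid to its stop, and the arm was clear.

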